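# Sweep the scrap out from under the press guard

## Robot

A 6-joint arm with a two-finger parallel gripper is mounted at the origin on the work surface; the furniture and walls round the work are solid. World frame = base frame: x ahead of the robot, y to its left, z up, the work surface at z = 0. Lengths are in m, angles in rad, forces in N, time in s.
With the tool pointing down it reaches from about 0.25 to 0.85 m from the base axis. Payload 12.5 kg.
Tool frame: the origin (TCP) lies on the centre line of the jaws, within the pads' length; the fingertips stand 19 mm ahead of it and the grasp point (between the pads) is the TCP (env.finger_overhang is the distance from the TCP to the fingertips, in m); z points along the fingers, y is the line along which they close (so a half turn about z gives the same grasp; the last joint's range is limited). The gripper opens to 93 mm and grips with 3 to 60 N. Pads are 15 mm wide; open, the fingers measure 128 mm over their backs; the gripper's body (75 mm by 188 mm) begins 65 mm behind the grasp point.
Start: joints at [-1.293, 0.351, 1.652, -0, 1.139, -0.085], TCP at [0.195, -0.514, 0.238] pointing down, gripper open.
Joint ranges: [-2.75, 2.75], [-0.79, 2.1], [0.01, 2.65], [-1.57, 4.71], [0.07, 3.14], [-2.87, 2.87]. Speed limits (rad/s): [2.22, 2.22, 2.79, 3.14, 3.14, 3.14].

## Interface

Orientations are given as a unit quaternion [w, x, y, z].
In Python, from plant import env gives the robot as it stands.
- The arm moves only by the tool jog_arm, never from a script. Its argument "rows" is a list of rows, each an object with "travel": the shift along the tool's x, y, z in mm, a list of three; "turn": the turn, a rotation vector about the tool's x, y, z in degrees, a list of three; "hand": the closure, from 0 (fully open) to 1 (shut). A call has 1 to 12 rows; each row shifts and turns the commanded pose from where the row before left it, along the tool's axes as they then stand; what a row does not reach is not made up. A row lasts 1/10 s, in which the tool goes at most 50 mm and 8.59 degrees, less where a joint would pass 70% of its speed; a pose out of reach is approached as far as the arm can. A call with a gripper value outside its range is refused whole. The fingers move at their own pace and stop on an object; "squeeze" is the grip in N (left out, the last holds). Time passes only in rows, so rows that do not move let the fingers close. It gives the time, the measured TCP pose, the force, the opening and the grip force at its end, in the units of the state.
- env.read_state(): the state, without advancing time (a new reading comes with each control period).
- env.read_camera(name): name is "scene" or "side" or "wrist"; returns a dict with "image" (400x640x3 uint8, red, green, blue), "fovy" (degrees; the focal length in pixels is half the picture's height over the tangent of half this angle, whatever the lens; pixels are square), "cx", "cy" (the principal point, pixels), "cam_to_world" (4x4, takes a point from camera to world coordinates); the wrist camera has in their place "mount" (4x4, takes a point from camera to tool coordinates, whose origin is the TCP and whose axes are the flange's). Camera axes: x right, y down, z forward; pixel columns grow to the right and rows downward; lengths in m; the calibration is good to about 2 mm. A picture is of the moment at which its call begins: read the wrist's pose just before it. There is no depth.
- env.finish_job(): hands the job in; it is judged then, once.
The state is a dict: "clock": time; "joint_positions": joint angles; "qd": joint speeds; "joint_efforts": joint torques, N m; "tcp_pos": TCP position; "eef_rot": TCP orientation; "ft_force": force on the tool from outside, world axes, zero at the start; "ft_torque": the same for the moment, N m; "grip_width": finger opening in m; "finger_force": force on a finger pad.
Only numpy, scipy, OpenCV 4.12 (cv2) and the standard library are available. Lean on these libraries where they do the work, as an engineer would, in place of code of your own. Each camera call takes 0.05 s, during which the arm holds its last target. There are 200 camera calls.

## Task

Clear the two scrap pieces off the press bed: draw the bench brush straight out of its dock by its head, stand it on its bristles on the open bench and let go, then take it again by the end of its handle, so that the head can reach in under the guard. With the bristles down, sweep both pieces sideways off the bed into the scrap tray that hangs on the bed's left side, never touching them with the robot itself. Finally stand the brush on its bristles on the open bench again, clear of dock, press and tray; leave the other things on the bench where they are.

Things in the scene. Friction and masses are not known exactly. Their poses are not given: they have to be found in the camera images.
- press: small grey arbor press, fixed. Origin: on the bench under the bed's centre; x away from the robot, y left, z up. Bed 150 x 150 mm, top 36 mm up, open at front, left and right. Rod guard over the whole bed, underside 112 mm up; guard posts at x 70, y -70 and 70. Column x 85 to 140; arm above the guard from x -10 back, y -33 to 33, 225 mm high, ram to 250, lever to 280 mm. Carries the scrap tray.
- bed_top (a point): centre of the press bed's top surface, 36 mm above the bench; axes as the press
- tray_floor (a point): centre of the floor of the scrap tray, an open aluminium tray that is part of the press, just left of the bed and lower: 160 (x) x 140 (y) x 26 mm high, walls 3 mm, floor 3 mm above the bench, from y 79 to 219 mm of the press; axes as the press
- brush_dock: dark sheet-metal tunnel, fixed on the bench, over the brush's handle. Origin: on the bench below the middle of its open mouth; x points out of the mouth, the way the brush is drawn out; z up. Outside 140 mm long (x -140 to 0), 50 mm wide (90 mm with foot flanges), 69 mm high; inside 38 mm wide, 63 mm high, closed at the rear
- brush: bench brush, 215 mm, 0.11 kg. Origin: centre of the bristles' underside; x from handle to head, z up when bristles are down. Head x -45 to 45, 40 mm wide, 48 mm high: lower 28 mm rigid black bristles 34 mm wide, wooden block above. Handle: straight wooden bar 22 mm wide, x -170 to -45, z 30 to 48 mm; at first in the dock up to the head. Stands by itself on its bristles
- brush_tail (a point): the end of the brush's handle, at x -170, z 39 mm of the brush; axes as the brush
- wood_offcut: brown wooden offcut, 66 x 32 x 28 mm, on the press bed; origin: centre of its underside, x along its length
- bar_end: sawn-off end of an aluminium bar, 60 x 30 x 26 mm, on the press bed; origin: centre of its underside, x along its length
- oil_bottle: closed cream plastic bottle with a red cap, 47x48x124 mm; a bystander, origin at the centre of its underside
- masking_tape: roll of masking tape lying flat, 100 mm across, 24 mm high; a bystander, origin at the centre of its underside
- wood_roll: upright turned wooden drum, 68 mm across, 69 mm high; a bystander, origin at the centre of its underside

How it is judged:
On the way, in this order (a step that is already met when the one before it is completed fails the run):
1. the brush has been drawn out of the dock and stands on its bristles on the bench, let go (height (world z) of brush between -0.01 and 0.01 m and angle between brush's own z axis and vertical below 0.15 rad and (x of brush_tail in the frame of brush_dock above 0.005 m or y of brush_tail in the frame of brush_dock above 0.06 m or y of brush_tail in the frame of brush_dock below -0.06 m) and contact force between the fingers and brush below 0.1 N), for 0.2 s.
2. the brush's head is under the guard on (or just above) the bed, bristles down, both pieces still on the bed (x of brush in the frame of bed_top between -0.05 and 0.05 m and y of brush in the frame of bed_top between -0.095 and 0.095 m and z of brush in the frame of bed_top between -0.008 and 0.02 m and angle between brush's own z axis and vertical below 0.3 rad and y of each of wood_offcut, bar_end in the frame of bed_top below 0.078 m and z of each of wood_offcut, bar_end in the frame of bed_top above -0.006 m), for 0.1 s.
At the end, for the whole second after the job is handed in: Both pieces rest in the tray (within 80 mm in x, 72 mm in y of its centre, under 34 mm above its floor). The brush stands at rest on its bristles on the bench (within 10 mm, 0.15 rad), out of the dock, its origin over 90 mm right, 100 front, 160 behind or 240 left of the bed centre (x of wood_offcut in the frame of tray_floor between -0.08 and 0.08 m and y of wood_offcut in the frame of tray_floor between -0.072 and 0.072 m and z of each of wood_offcut, bar_end in the frame of tray_floor below 0.034 m and linear speed of each of wood_offcut, bar_end, brush below 0.02 m/s and x of bar_end in the frame of tray_floor between -0.08 and 0.08 m and y of bar_end in the frame of tray_floor between -0.072 and 0.072 m and height (world z) of brush between -0.01 and 0.01 m and angle between brush's own z axis and vertical below 0.15 rad and (x of brush_tail in the frame of brush_dock above 0.005 m or y of brush_tail in the frame of brush_dock above 0.06 m or y of brush_tail in the frame of brush_dock below -0.06 m) and (x of brush in the frame of press above 0.16 m or x of brush in the frame of press below -0.1 m or y of brush in the frame of press above 0.24 m or y of brush in the frame of press below -0.09 m)); the robot touches nothing.
It fails at once if the robot itself touches a scrap piece (contact force between any of the arm, the fingers and wood_offcut above 0.5 N or contact force between any of the arm, the fingers and bar_end above 0.5 N).
It fails at once if a bystander is moved by more than 30 mm (distance of any of oil_bottle, masking_tape, wood_roll from where it was at the start of the episode above 0.03 m).
It also fails if it takes over 54 s, if anything falls off the work surface, if the arm or the gripper's body presses on something with over 40 N, if the wrist force passes 120 N, or if a joint passes its speed limit or range.

## Working session

There is one attempt and no reset: what is moved stays moved. The work goes in short steps, Python scripts to look and compute and a tool call to move; the robot and the scene stay as the last step left them, time stands still between calls to the robot, and variables do not carry over. Pictures are saved under pics/ and viewed, at most 11 in all, crops included, and the job is handed in when it is done.

Besides the shell and the picture viewer there is one more tool, called after "Call:" as name([rows], argument=value, ...), one row to a line, values as JSON. jog_arm: Moves the arm, as the interface text tells. Its arguments: {"type":"object","properties":{"rows":{"type":"array"},"squeeze":{"type":"number"}},"required":["rows"]}

```bash
ls; mkdir -p pics
cat > h.py <<'E'
import numpy as np, cv2
from plant import env
def shot(n,fn):
    s=env.read_state(); c=env.read_camera(n)
    cv2.imwrite('pics/'+fn,c['image'][:,:,::-1])
    np.savez('pics/'+fn+'.npz',fovy=c['fovy'],cx=c['cx'],cy=c['cy'],M=c['cam_to_world'] if 'cam_to_world' in c else c['mount'])
    return s,c
def ray(fn,u,v,z):
    d=np.load('pics/'+fn+'.npz'); f=200/np.tan(np.radians(d['fovy'])/2); M=d['M']
    r=M[:3,:3]@np.array([(u-d['cx'])/f,(v-d['cy'])/f,1]); o=M[:3,3]
    return o+r*(z-o[2])/r[2]
def proj(fn,P):
    d=np.load('pics/'+fn+'.npz'); f=200/np.tan(np.radians(d['fovy'])/2); M=d['M']
    p=(np.asarray(P)-M[:3,3])@M[:3,:3]; return np.stack([d['cx']+f*p[:,0]/p[:,2],d['cy']+f*p[:,1]/p[:,2]],1)
E
python3 - <<'E'
from h import *
for n in ('scene','side'):
    s,c=shot(n,n+'0.png'); print(n,c['fovy'],c['cam_to_world'].round(3).tolist())
print(s)
E
```

```text
pics
scene 52.95608330446692 [[-0.658, -0.571, 0.492, -0.007], [-0.753, 0.492, -0.436, 0.508], [0.007, -0.657, -0.754, 0.939], [0.0, 0.0, 0.0, 1.0]]
side 43.90353641064798 [[0.422, -0.47, 0.775, -0.783], [-0.907, -0.207, 0.368, -0.646], [-0.012, -0.858, -0.513, 0.929], [0.0, 0.0, 0.0, 1.0]]
{'clock': 0.05, 'joint_positions': array([-1.29263226e+00,  3.51197389e-01,  1.65243591e+00, -6.17294560e-06,
        1.13912118e+00, -8.46223506e-02]), 'qd': array([-8.13736875e-04,  1.84542186e-04, -6.44250739e-04, -2.90623915e-05,
        1.69566470e-04,  1.43164440e-03]), 'joint_efforts': array([ 1.75543846e-03, -4.98529351e+01, -2.86047810e+01,  7.01952470e-02,
        2.37789424e-02, -5.73065495e-05]), 'tcp_pos': array([ 0.19510346, -0.51387515,  0.23711821]), 'eef_rot': array([-5.77922914e-04,  9.83592913e-01,  1.80401339e-01, -5.89170896e-05]), 'ft_force': array([ 0.00681112, -0.27952693,  0.40692536]), 'ft_torque': array([0.02716355, 0.00571689, 0.01998361]), 'finger_force': 0.0, 'grip_width': 0.092785075150765}
```

View pics/scene0.png

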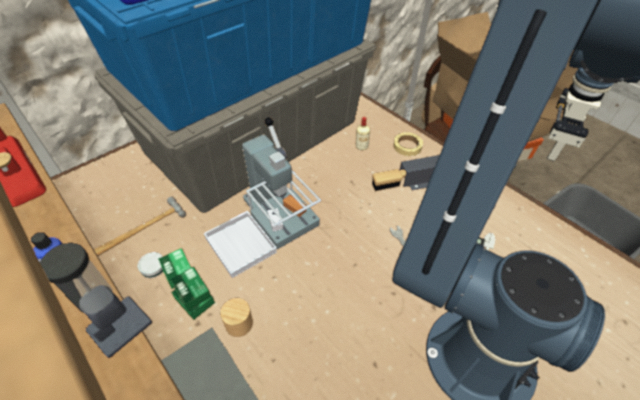

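View pics/side0.png

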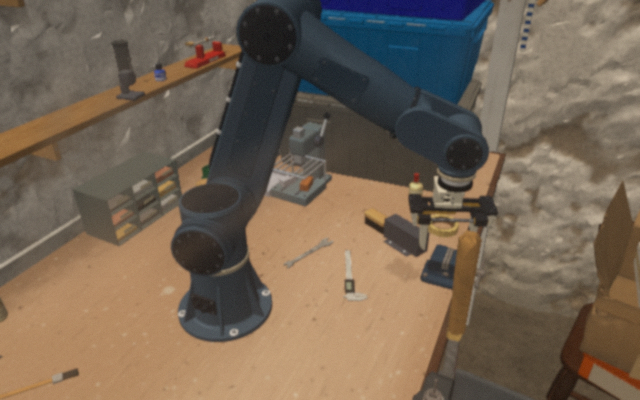

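The scene view shows the press at about (280,205), the tray at (240,243), the brush head at (388,180), the dock at (420,170), and the bottle and tape up right. In the side view the head is at (376,217) and the dock at (403,235). I'll enlarge both.

Run:
```python
import cv2
a=cv2.imread('pics/scene0.png')[110:290,195:445]; b=cv2.imread('pics/side0.png')[120:270,250:450]
cv2.imwrite('pics/ca.png',cv2.resize(a,None,fx=3.2,fy=3.2,interpolation=2)); cv2.imwrite('pics/cb.png',cv2.resize(b,None,fx=4,fy=4,interpolation=2))
```

```text
(no output)
```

View pics/ca.png

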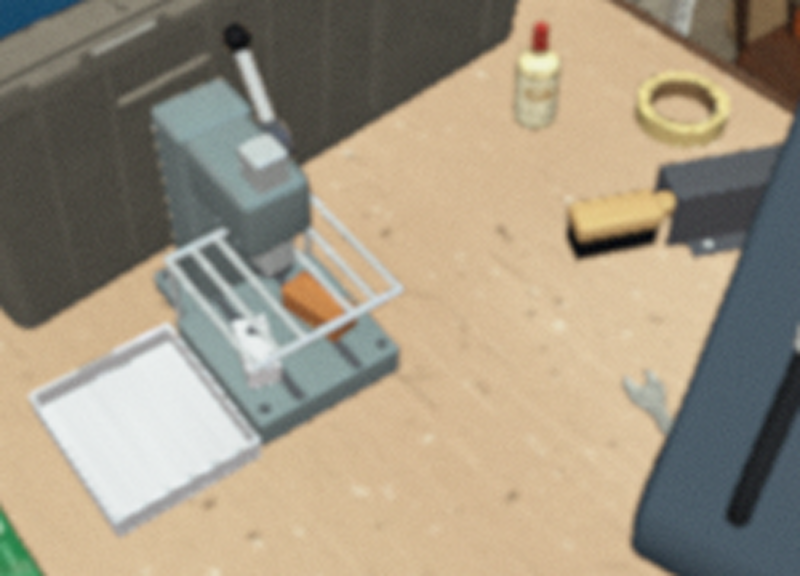

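View pics/cb.png

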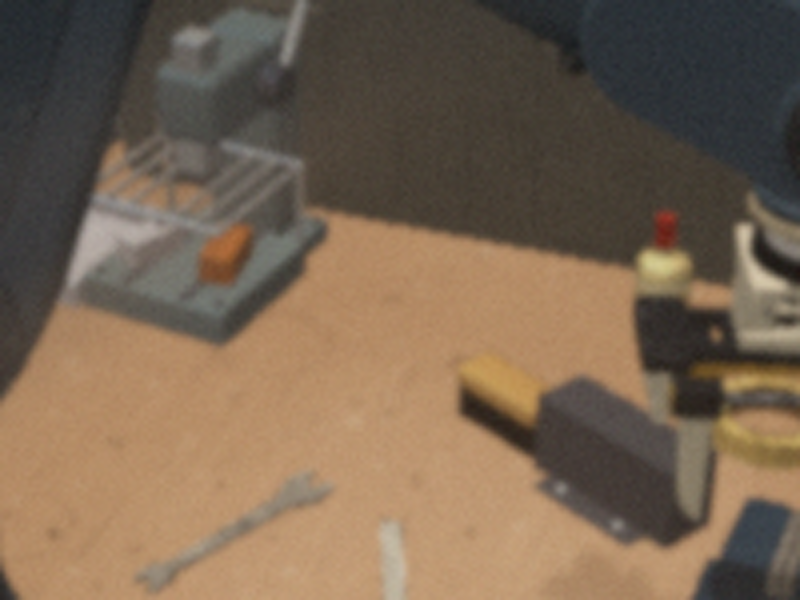

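Run:
```python
from h import *
A=lambda x,y,z:print('A',x,y,ray('scene0.png',195+x/3.2,110+y/3.2,z)[:2].round(3))
B=lambda x,y,z:print('B',x,y,ray('side0.png',250+x/4,120+y/4,z)[:2].round(3))
print('bed');A(262,418,.036);A(398,350,.036);A(160,275,.036);B(215,325,.036);B(325,218,.036);B(80,290,.036)
print('bedbottom');A(262,440,0);A(398,365,0);B(217,342,0)
print('tray');A(32,398,.026);A(120,530,.026);A(258,448,.026);A(168,328,.026)
print('head top');A(570,208,.048);A(578,240,.048);A(665,225,.048);A(650,193,.048);B(460,365,.048);B(490,352,.048);B(545,385,.048);B(535,410,.048)
print('headbot');A(578,258,0);A(657,240,0);B(460,412,0);B(535,455,0)
print('dock top');A(660,172,.069);A(672,208,.069);B(538,398,.069);B(582,377,.069);B(712,440,.069);B(668,475,.069)
print('dock bottom');B(538,470,0);B(668,543,0)
print('offcut');A(285,280,.064);A(300,275,.064);A(352,315,.064);A(338,340,.036);B(202,262,.064);B(228,285,.036);B(202,278,.036);B(250,228,.064);
print('bar');A(233,320,.062);A(268,318,.062);A(275,355,.062);A(250,385,.036);A(278,380,.036)
print('byst');A(537,122,0);A(683,135,0);
```

```text
bed
A 262 418 [0.549 0.169]
A 398 350 [0.529 0.032]
A 160 275 [0.743 0.142]
B 215 325 [0.514 0.023]
B 325 218 [0.73  0.013]
B 80 290 [0.519 0.159]
bedbottom
A 262 440 [0.552 0.17 ]
A 398 365 [0.537 0.025]
B 217 342 [0.542 0.035]
tray
A 32 398 [0.704 0.305]
A 120 530 [0.542 0.319]
A 258 448 [0.532 0.187]
A 168 328 [0.692 0.17 ]
head top
A 570 208 [ 0.545 -0.205]
A 578 240 [ 0.51 -0.18]
A 665 225 [ 0.469 -0.258]
A 650 193 [ 0.508 -0.28 ]
B 460 365 [ 0.522 -0.198]
B 490 352 [ 0.551 -0.214]
B 545 385 [ 0.521 -0.271]
B 535 410 [ 0.484 -0.275]
headbot
A 578 258 [ 0.521 -0.199]
A 657 240 [ 0.486 -0.277]
B 460 412 [ 0.525 -0.199]
B 535 455 [ 0.491 -0.276]
dock top
A 660 172 [ 0.509 -0.291]
A 672 208 [ 0.468 -0.262]
B 538 398 [ 0.47  -0.281]
B 582 377 [ 0.513 -0.303]
B 712 440 [ 0.469 -0.419]
B 668 475 [ 0.412 -0.401]
dock bottom
B 538 470 [ 0.472 -0.285]
B 668 543 [ 0.422 -0.404]
offcut
A 285 280 [0.64  0.071]
A 300 275 [0.636 0.057]
A 352 315 [0.569 0.052]
A 338 340 [0.573 0.065]
B 202 262 [0.564 0.059]
B 228 285 [0.58  0.042]
B 202 278 [0.582 0.069]
B 250 228 [0.638 0.047]
bar
A 233 320 [0.634 0.134]
A 268 318 [0.616 0.109]
A 275 355 [0.579 0.13 ]
A 250 385 [0.584 0.156]
A 278 380 [0.572 0.134]
byst
A 537 122 [ 0.69  -0.312]
A 683 135 [ 0.572 -0.417]
```

```bash
cat >> h.py <<'E'
def R(q): 
    from scipy.spatial.transform import Rotation as r
    return r.from_quat(np.roll(q,-1))
def go(x,y,z,yaw):
    "travel (mm) in present tool axes, then turn (deg) about tool to reach the pose"
    from scipy.spatial.transform import Rotation as r
    s=env.read_state(); Q=R(s['eef_rot'])
    t=r.from_euler('ZX',[yaw,180],degrees=True)
    print('travel',(Q.inv().apply(np.array([x,y,z])-s['tcp_pos'])*1000).round(1),'turn',np.degrees((Q.inv()*t).as_rotvec()).round(1))
E
python3 - <<'E'
from h import *
go(.505,-.255,.22,65)
A=lambda x,y,z:print('A',x,y,ray('scene0.png',x,y,z)[:2].round(3))
A(236,330,0);A(195,305,0);A(170,275,0)
print(env.read_camera('wrist')['mount'].round(3).tolist())
E
```

```text
travel [ 381.6 -132.1   17.3] turn [ -0.1  -0.  -44.2]
A 236 330 [0.425 0.39 ]
A 195 305 [0.548 0.432]
A 170 275 [0.668 0.439]
[[0.0, -0.962, -0.275, 0.076], [1.0, 0.0, -0.0, -0.001], [0.0, -0.275, 0.962, -0.147], [0.0, 0.0, 0.0, 1.0]]
```

Call:
jog_arm([
  {"travel":[38,-13.2,1.7],"turn":[0,0,-4.4],"hand":0},
  {"travel":[39,-10,1.7],"turn":[0,0,0],"hand":0},
  {"travel":[39,-10,1.7],"turn":[0,0,0],"hand":0},
  {"travel":[39,-10,1.7],"turn":[0,0,0],"hand":0},
  {"travel":[39,-10,1.7],"turn":[0,0,0],"hand":0},
  {"travel":[39,-10,1.7],"turn":[0,0,0],"hand":0},
  {"travel":[39,-10,1.7],"turn":[0,0,0],"hand":0},
  {"travel":[39,-10,1.7],"turn":[0,0,0],"hand":0},
  {"travel":[39,-10,1.7],"turn":[0,0,0],"hand":0},
  {"travel":[39,-10,1.7],"turn":[0,0,0],"hand":0},
])

```text
clock: 1.15
tcp_pos: [0.5064, -0.2562, 0.2204]
eef_rot: [-0.0, 0.976, 0.218, -0.0]
ft_force: [0.0, -0.3, 0.5]
grip_width: 0.0927
finger_force: 0.0
```

Call:
jog_arm([
  {"travel":[0,0,0],"turn":[0,0,-8],"hand":0},
  {"travel":[0,0,0],"turn":[0,0,-8],"hand":0},
  {"travel":[0,0,0],"turn":[0,0,-8],"hand":0},
  {"travel":[0,0,0],"turn":[0,0,-8],"hand":0},
  {"travel":[0,0,0],"turn":[0,0,-8],"hand":0},
  {"travel":[0,0,0],"turn":[0,0,0],"hand":0},
  {"travel":[0,0,0],"turn":[0,0,0],"hand":0},
])

```text
clock: 1.85
tcp_pos: [0.5053, -0.2575, 0.2205]
eef_rot: [-0.0, 0.844, 0.537, -0.0]
ft_force: [-0.3, -1.1, 0.4]
grip_width: 0.0927
finger_force: 0.0
```

```bash
cat >> h.py <<'E'
def wshot(fn):
    s,c=shot('wrist',fn); T=np.eye(4); T[:3,:3]=R(s['eef_rot']).as_matrix(); T[:3,3]=s['tcp_pos']
    np.savez('pics/'+fn+'.npz',fovy=c['fovy'],cx=c['cx'],cy=c['cy'],M=T@c['mount']); return s
E
python3 - <<'E'
from h import *
s=wshot('w1.png'); print(s['clock'],s['tcp_pos'],s['eef_rot'])
E
```

```text
1.85 [ 0.50531702 -0.25750983  0.22049125] [-1.24632930e-04  8.43628898e-01  5.36926683e-01 -6.71592379e-05]
```

View pics/w1.png

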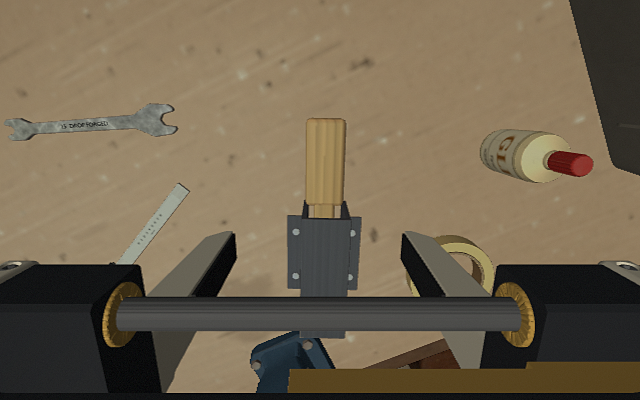

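The wrist view shows the head top from (306,119)-(345,118) to (306,205)-(345,206), with the dock mouth at row ~203. It's well aligned with the tool.

Run:
```python
from h import *
p=[ray('w1.png',u,v,.048)[:2] for u,v in((306,119),(345,118),(306,205),(345,206))]
print(np.round(p,3)); a=(p[0]+p[1])/2;b=(p[2]+p[3])/2; d=a-b; print(a,b,np.degrees(np.arctan2(d[1],d[0])),np.linalg.norm(d),(a+b)/2)
for u,v in((306,119),(306,205),(345,118),(345,206)): pass
c=a-.045*d/np.linalg.norm(d); print(c); go(*c,.032,65)
```

```text
[[ 0.52  -0.195]
 [ 0.555 -0.21 ]
 [ 0.482 -0.274]
 [ 0.519 -0.292]]
[ 0.53765739 -0.20244776] [ 0.50070973 -0.28286831] 65.324498771188 0.08850194998152393 [ 0.51918356 -0.24265804]
[ 0.51887086 -0.24333867]
travel [ 18.5   6.3 188.5] turn [-0. -0. -0.]
```

Call:
jog_arm([
  {"travel":[9,3,40],"turn":[0,0,0],"hand":0},
  {"travel":[9,3,40],"turn":[0,0,0],"hand":0},
  {"travel":[0,0,40],"turn":[0,0,0],"hand":0},
  {"travel":[0,0,36],"turn":[0,0,0],"hand":0},
  {"travel":[0,0,20],"turn":[0,0,0],"hand":0},
  {"travel":[0,0,10],"turn":[0,0,0],"hand":0},
  {"travel":[0,0,0],"turn":[0,0,0],"hand":0},
  {"travel":[0,0,0],"turn":[0,0,0],"hand":0},
])

```text
clock: 2.7
tcp_pos: [0.5189, -0.244, 0.0356]
eef_rot: [0.001, 0.843, 0.538, 0.0]
ft_force: [0.5, -0.2, -0.4]
grip_width: 0.093
finger_force: 0.0
```

Call:
jog_arm([
  {"travel":[0,0,0],"turn":[0,0,0],"hand":1},
  {"travel":[0,0,0],"turn":[0,0,0],"hand":1},
  {"travel":[0,0,0],"turn":[0,0,0],"hand":1},
  {"travel":[0,0,0],"turn":[0,0,0],"hand":1},
  {"travel":[0,0,0],"turn":[0,0,0],"hand":1},
  {"travel":[0,0,0],"turn":[0,0,0],"hand":1},
  {"travel":[0,0,0],"turn":[0,0,0],"hand":1},
  {"travel":[0,0,0],"turn":[0,0,0],"hand":1},
], squeeze=35)

```text
clock: 3.5
tcp_pos: [0.5184, -0.2437, 0.0346]
eef_rot: [0.0, 0.843, 0.539, -0.0]
ft_force: [-0.7, -0.0, 0.5]
grip_width: 0.0396
finger_force: 34.9
```

Call:
jog_arm([
  {"travel":[0,0,-3],"turn":[0,0,0],"hand":1},
  {"travel":[8,0,0],"turn":[0,0,0],"hand":1},
  {"travel":[18,0,0],"turn":[0,0,0],"hand":1},
  {"travel":[20,0,0],"turn":[0,0,0],"hand":1},
  {"travel":[20,0,0],"turn":[0,0,0],"hand":1},
  {"travel":[20,0,0],"turn":[0,0,0],"hand":1},
  {"travel":[20,0,0],"turn":[0,0,0],"hand":1},
  {"travel":[20,0,0],"turn":[0,0,0],"hand":1},
  {"travel":[18,0,0],"turn":[0,0,0],"hand":1},
  {"travel":[10,0,0],"turn":[0,0,0],"hand":1},
  {"travel":[0,0,0],"turn":[0,0,0],"hand":1},
])

```text
clock: 4.6
tcp_pos: [0.5833, -0.1028, 0.0376]
eef_rot: [-0.0, 0.842, 0.539, 0.0]
ft_force: [-0.2, -0.3, -1.3]
grip_width: 0.0396
finger_force: 34.9
```

Run:
```python
from h import *
go(.589,-.082,.035,-5)
```

```text
travel [21.2 -3.5  2.6] turn [-0.  -0.  70.3]
```

Call:
jog_arm([
  {"travel":[0,12,0],"turn":[0,0,0],"hand":1},
  {"travel":[0,20,-5],"turn":[0,0,4],"hand":1},
  {"travel":[0,0,-10],"turn":[0,0,8],"hand":1},
  {"travel":[0,0,0],"turn":[0,0,8],"hand":1},
  {"travel":[0,0,0],"turn":[0,0,8],"hand":1},
  {"travel":[0,0,0],"turn":[0,0,8],"hand":1},
  {"travel":[0,0,0],"turn":[0,0,8],"hand":1},
  {"travel":[0,0,0],"turn":[0,0,8],"hand":1},
  {"travel":[0,0,0],"turn":[0,0,8],"hand":1},
  {"travel":[0,0,0],"turn":[0,0,8],"hand":1},
  {"travel":[0,0,0],"turn":[0,0,2.3],"hand":1},
  {"travel":[0,0,0],"turn":[0,0,0],"hand":1},
])

```text
clock: 5.8
tcp_pos: [0.6117, -0.1181, 0.0526]
eef_rot: [0.0, 0.999, -0.045, -0.0]
ft_force: [-0.3, -0.3, -1.3]
grip_width: 0.0398
finger_force: 34.9
```

Call:
jog_arm([
  {"travel":[0,0,8],"turn":[0,0,0],"hand":1},
  {"travel":[0,0,6],"turn":[0,0,0],"hand":1},
  {"travel":[0,0,3.5],"turn":[0,0,0],"hand":1},
  {"travel":[0,0,0],"turn":[0,0,0],"hand":1},
  {"travel":[0,0,0],"turn":[0,0,0],"hand":1},
])

```text
clock: 6.3
tcp_pos: [0.6119, -0.1174, 0.0348]
eef_rot: [-0.0, 0.999, -0.044, -0.0]
ft_force: [0.7, 0.3, -0.4]
grip_width: 0.0396
finger_force: 34.9
```

Call:
jog_arm([
  {"travel":[0,0,0],"turn":[0,0,0],"hand":0.5},
  {"travel":[0,0,0],"turn":[0,0,0],"hand":0.2},
  {"travel":[0,0,0],"turn":[0,0,0],"hand":0.2},
  {"travel":[0,0,0],"turn":[0,0,0],"hand":0.2},
  {"travel":[0,0,0],"turn":[0,0,0],"hand":0.2},
  {"travel":[0,0,-20],"turn":[0,0,0],"hand":0.2},
  {"travel":[0,0,-40],"turn":[0,0,0],"hand":0.2},
  {"travel":[0,0,-40],"turn":[0,0,0],"hand":0.2},
  {"travel":[-40,0,-40],"turn":[0,0,0],"hand":0.2},
  {"travel":[-50,0,-10],"turn":[0,0,0],"hand":0.2},
  {"travel":[0,0,0],"turn":[0,0,0],"hand":0.2},
  {"travel":[0,0,0],"turn":[0,0,0],"hand":0.2},
])

```text
clock: 7.5
tcp_pos: [0.5278, -0.1099, 0.181]
eef_rot: [0.0, 0.999, -0.045, 0.001]
ft_force: [0.0, -0.2, 0.2]
grip_width: 0.0743
finger_force: 0.0
```

Run:
```python
from h import *
s=wshot('w2.png'); print(s['clock'],s['tcp_pos'])
```

```text
7.5 [ 0.52783195 -0.10989147  0.1810287 ]
```

View pics/w2.png

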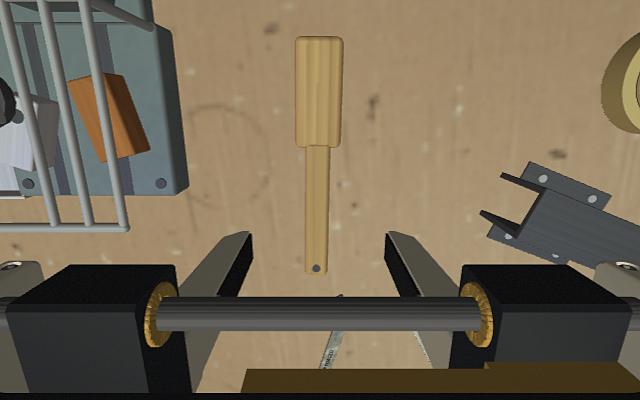

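The brush stands: head (296,37)-(343,146), tail end (317,273). The bed's front-right corner is at about (172,194), the guard's front bar at row 228 with its right corner at (128,229), the offcut's top at (68,82),(122,75),(150,150),(105,162), and the bar at about (25,140).

Run:
```python
from h import *
o=np.array([.605,.097]); c,s=np.cos(np.radians(5)),np.sin(np.radians(5))
def P(n,u,v,z):
    w=ray('w2.png',u,v,z)[:2]; d=w-o; print(n,w.round(3),'press',np.round([c*d[0]-s*d[1], s*d[0]+c*d[1]],3)); return w
a=P('tip',319.5,37,.048);t=P('tail',316.5,273,.048);print(np.linalg.norm(a-t),np.degrees(np.arctan2(*(a-t)[::-1])))
P('bed FR top',172,194,.036);P('bed FR bot',188,187,0);P('bed BR top',155,25,.036);P('bed BR bot',172,30,0)
P('guard FR',128,229,.115)
for u,v in((68,82),(122,75),(150,150)):P('off top',u,v,.064)
P('off bot',105,162,.036)
for u,v in((55,100),(55,145),(40,170),(30,195)):P('bar',u,v,.062 if v<190 else .036)
```

```text
tip [ 0.655 -0.122] press [ 0.069 -0.214]
tail [ 0.446 -0.101] press [-0.141 -0.211]
0.2098052598424672 -5.859347330204367
bed FR top [0.535 0.029] press [-0.064 -0.074]
bed FR bot [0.532 0.028] press [-0.066 -0.075]
bed BR top [0.678 0.012] press [ 0.08  -0.079]
bed BR bot [0.682 0.013] press [ 0.084 -0.077]
guard FR [0.53  0.026] press [-0.068 -0.077]
off top [0.637 0.076] press [ 0.034 -0.018]
off top [0.639 0.033] press [ 0.039 -0.061]
off top [0.58  0.025] press [-0.019 -0.074]
off bot [0.57  0.084] press [-0.033 -0.016]
bar [0.625 0.092] press [ 0.021 -0.003]
bar [0.591 0.103] press [-0.015  0.005]
bar [0.571 0.122] press [-0.036  0.022]
bar [0.546 0.163] press [-0.065  0.06 ]
```

Run:
```python
from h import *
go(.465,-.102,.038,-5.8)
```

```text
travel [-64.3  -2.3 142.6] turn [ 0.  -0.1  0.7]
```

Call:
jog_arm([
  {"travel":[-32,-1.2,0],"turn":[0,0,0.7],"hand":0.2},
  {"travel":[-32,-1.2,30],"turn":[0,0,0],"hand":0.2},
  {"travel":[0,0,40],"turn":[0,0,0],"hand":0.2},
  {"travel":[0,0,38],"turn":[0,0,0],"hand":0.2},
  {"travel":[0,0,22],"turn":[0,0,0],"hand":0.2},
  {"travel":[0,0,12],"turn":[0,0,0],"hand":0.2},
  {"travel":[0,0,0],"turn":[0,0,0],"hand":0.2},
  {"travel":[0,0,0],"turn":[0,0,0],"hand":0.2},
])

```text
clock: 8.35
tcp_pos: [0.4654, -0.1015, 0.0388]
eef_rot: [0.0, 0.999, -0.051, 0.0]
ft_force: [0.2, -0.5, 0.1]
grip_width: 0.0744
finger_force: 0.0
```

Call:
jog_arm([
  {"travel":[0,0,0],"turn":[0,0,0],"hand":1},
  {"travel":[0,0,0],"turn":[0,0,0],"hand":1},
  {"travel":[0,0,0],"turn":[0,0,0],"hand":1},
  {"travel":[0,0,0],"turn":[0,0,0],"hand":1},
  {"travel":[0,0,0],"turn":[0,0,0],"hand":1},
  {"travel":[0,0,0],"turn":[0,0,0],"hand":1},
  {"travel":[0,0,0],"turn":[0,0,0],"hand":1},
  {"travel":[0,0,0],"turn":[0,0,0],"hand":1},
], squeeze=58)

```text
clock: 9.15
tcp_pos: [0.4645, -0.1014, 0.0383]
eef_rot: [-0.0, 0.999, -0.051, -0.0]
ft_force: [-0.8, -0.4, 0.9]
grip_width: 0.0216
finger_force: 58.0
```

Call:
jog_arm([
  {"travel":[0,0,-10],"turn":[0,0,0],"hand":1},
  {"travel":[0,0,-20],"turn":[0,0,0],"hand":1},
  {"travel":[-12,0,-15],"turn":[0,0,0],"hand":1},
  {"travel":[-13,-10,0],"turn":[0,0,0],"hand":1},
  {"travel":[0,-20,0],"turn":[0,0,0],"hand":1},
  {"travel":[0,-20,0],"turn":[0,0,0],"hand":1},
  {"travel":[0,-20,0],"turn":[0,0,0],"hand":1},
  {"travel":[0,-15,0],"turn":[0,0,0],"hand":1},
  {"travel":[0,-10,0],"turn":[0,0,0],"hand":1},
  {"travel":[0,0,0],"turn":[0,0,0],"hand":1},
  {"travel":[0,0,0],"turn":[0,0,0],"hand":1},
])

```text
clock: 10.25
tcp_pos: [0.4493, -0.0046, 0.0835]
eef_rot: [0.0, 0.999, -0.051, 0.0]
ft_force: [-0.2, 0.2, -1.1]
grip_width: 0.0215
finger_force: 58.0
```

Run:
```python
from h import *
s=wshot('w3.png'); shot('side','s3.png'); shot('scene','c3.png')
a=cv2.imread('pics/w3.png')[0:280,60:460]; b=cv2.imread('pics/s3.png')[130:250,250:410];c=cv2.imread('pics/c3.png')[120:280,195:395]
b=cv2.resize(b,(400,300),interpolation=2);c=cv2.resize(c,(400,320),interpolation=2)
im=np.zeros((600,800,3),np.uint8); im[:280,:400]=a; im[280:580,:400]=b; im[:320,400:]=c; cv2.imwrite('pics/m3.png',im)
```

```text
(no output)
```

View pics/m3.png

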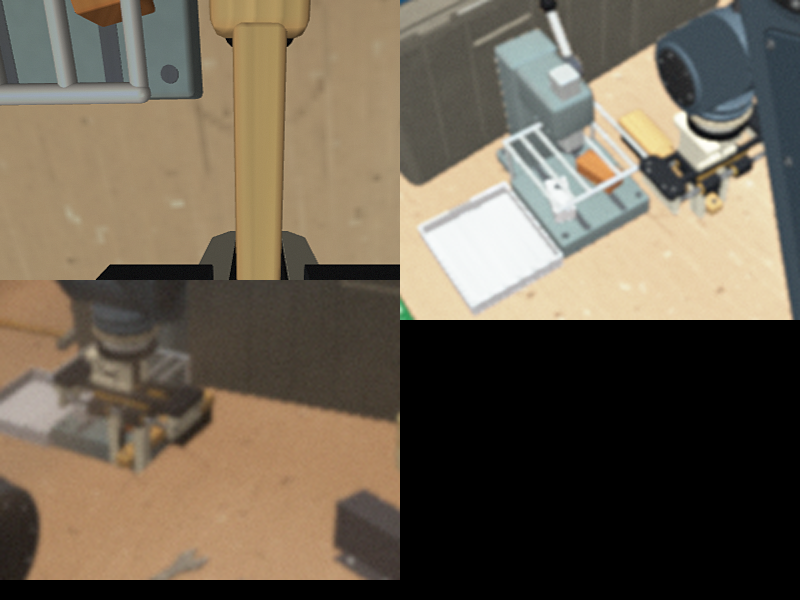

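The combined picture shows the brush held level by its tail beside the bed, its near head corners at wrist pixels ~(271,30)/(369,30). Pieces are unmoved. Next, compare that with a projection to check for droop.

Run:
```python
from h import *
from scipy.spatial.transform import Rotation as r
yaw=np.radians(-5.8); c,s=np.cos(yaw),np.sin(yaw); tcp=np.array([.4493,-.0046,.0835])
for p in (0,3,6):
    Q=r.from_euler('zy',[yaw,np.radians(p)])
    P=[tcp+Q.apply([.148+x,y,z-.0383]) for x,y,z in((-.045,.020,.044),(-.045,-.020,.044),(-.045,.011,.048),(-.045,-.011,.048),(-.045,.017,.02),(-.045,-.017,.02))]
    print(p,proj('w3.png',P).round(0).tolist())
for z in(0,.036): w=ray('w3.png',262,97,z); print(w.round(3))
w=ray('w3.png',208,95,.115);print('guard',w.round(3))
```

```text
0 [[269.0, 33.0], [369.0, 33.0], [291.0, 31.0], [347.0, 31.0], [283.0, 44.0], [355.0, 44.0]]
3 [[271.0, 36.0], [367.0, 35.0], [292.0, 33.0], [346.0, 33.0], [284.0, 48.0], [354.0, 48.0]]
6 [[273.0, 38.0], [365.0, 38.0], [293.0, 35.0], [345.0, 35.0], [286.0, 53.0], [353.0, 53.0]]
[0.533 0.026 0.   ]
[0.532 0.02  0.036]
guard [0.531 0.026 0.115]
```

Call:
jog_arm([
  {"travel":[0,0,3],"turn":[0,0,0],"hand":1},
  {"travel":[0,-10,0],"turn":[0,0,0],"hand":1},
  {"travel":[0,-10,0],"turn":[0,0,0],"hand":1},
  {"travel":[0,-5,0],"turn":[0,0,0],"hand":1},
  {"travel":[0,-5,0],"turn":[0,0,0],"hand":1},
  {"travel":[0,-7,0],"turn":[0,0,0],"hand":1},
  {"travel":[0,-10,0],"turn":[0,0,0],"hand":1},
  {"travel":[0,-10,0],"turn":[0,0,0],"hand":1},
  {"travel":[0,-10,0],"turn":[0,0,0],"hand":1},
  {"travel":[0,-10,0],"turn":[0,0,0],"hand":1},
  {"travel":[0,-10,0],"turn":[0,0,0],"hand":1},
])

```text
clock: 11.5
tcp_pos: [0.4582, 0.0832, 0.0803]
eef_rot: [0.0, 0.999, -0.051, 0.0]
ft_force: [0.4, -1.1, -1.0]
grip_width: 0.0213
finger_force: 58.0
```

Run:
```python
from h import *
s=wshot('w4.png'); shot('scene','c4.png')
a=cv2.imread('pics/w4.png')[0:280,60:460];c=cv2.imread('pics/c4.png')[120:280,195:395]
c=cv2.resize(c,(400,320),interpolation=2)
im=np.zeros((320,800,3),np.uint8); im[:280,:400]=a; im[:320,400:]=c; cv2.imwrite('pics/m4.png',im); print(s['tcp_pos'],s['ft_force'],s['ft_torque'])
```

```text
[0.45819148 0.08315162 0.08030499] [ 0.38095832 -1.11500208 -0.99762909] [-0.0986673   0.11983997 -0.13102486]
```

View pics/m4.png

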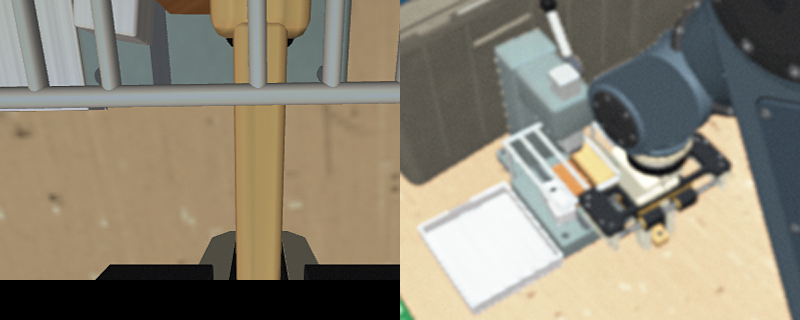

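Both pieces are being pushed along together, with the brush level and the force small. I'll continue the sweep.

Call:
jog_arm([
  {"travel":[0,-9,0],"turn":[0,0,0],"hand":1},
  {"travel":[0,-9,0],"turn":[0,0,0],"hand":1},
  {"travel":[0,-9,0],"turn":[0,0,0],"hand":1},
  {"travel":[0,-9,0],"turn":[0,0,0],"hand":1},
  {"travel":[0,-9,0],"turn":[0,0,0],"hand":1},
  {"travel":[0,-9,0],"turn":[0,0,0],"hand":1},
  {"travel":[0,-9,0],"turn":[0,0,0],"hand":1},
  {"travel":[0,-9,0],"turn":[0,0,0],"hand":1},
  {"travel":[0,-9,0],"turn":[0,0,0],"hand":1},
  {"travel":[0,-9,0],"turn":[0,0,0],"hand":1},
  {"travel":[0,-9,0],"turn":[0,0,0],"hand":1},
])

```text
clock: 12.7
tcp_pos: [0.4681, 0.1815, 0.0803]
eef_rot: [0.0, 0.999, -0.051, -0.0]
ft_force: [0.7, 0.3, -1.6]
grip_width: 0.0217
finger_force: 58.0
```

Call:
jog_arm([
  {"travel":[0,-6,0],"turn":[0,0,0],"hand":1},
  {"travel":[0,-6,0],"turn":[0,0,0],"hand":1},
  {"travel":[0,0,0],"turn":[0,0,0],"hand":1},
  {"travel":[0,0,0],"turn":[0,0,0],"hand":1},
])

```text
clock: 13.1
tcp_pos: [0.4693, 0.1927, 0.0802]
eef_rot: [0.0, 0.999, -0.051, -0.0]
ft_force: [0.8, -0.5, -1.0]
grip_width: 0.0213
finger_force: 58.0
```

Run:
```python
from h import *
s=wshot('w5.png'); shot('scene','c5.png')
a=cv2.imread('pics/w5.png')[0:280,0:400];c=cv2.imread('pics/c5.png')[120:280,195:395]
c=cv2.resize(c,(400,320),interpolation=2)
im=np.zeros((320,800,3),np.uint8); im[:280,:400]=a; im[:320,400:]=c; cv2.imwrite('pics/m5.png',im); print(s['tcp_pos'],s['ft_force'],s['ft_torque'])
```

```text
[0.46926285 0.19266158 0.08024919] [ 0.80623649 -0.4914436  -0.96647281] [0.06278586 0.0905351  0.05004766]
```

View pics/m5.png

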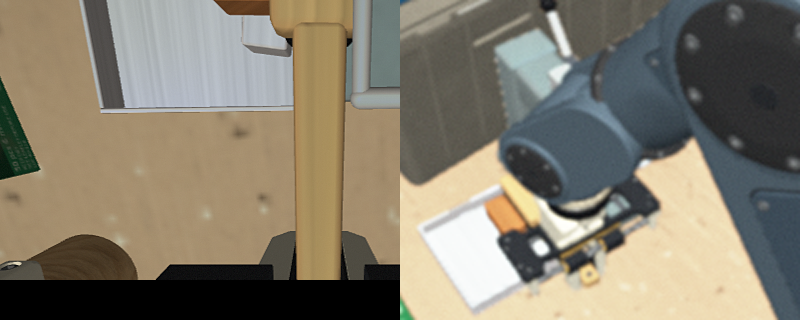

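The pieces have left the bed: the bar is in the tray at about (265,40) and the offcut lies beside it, next to the head. Retreating to the right.

Call:
jog_arm([
  {"travel":[0,10,-3],"turn":[0,0,0],"hand":1},
  {"travel":[0,20,0],"turn":[0,0,0],"hand":1},
  {"travel":[0,28,0],"turn":[0,0,0],"hand":1},
  {"travel":[0,30,0],"turn":[0,0,0],"hand":1},
  {"travel":[0,30,0],"turn":[0,0,0],"hand":1},
  {"travel":[0,30,0],"turn":[0,0,0],"hand":1},
  {"travel":[0,30,0],"turn":[0,0,0],"hand":1},
  {"travel":[0,30,0],"turn":[0,0,0],"hand":1},
  {"travel":[0,30,0],"turn":[0,0,0],"hand":1},
  {"travel":[0,30,0],"turn":[0,0,0],"hand":1},
  {"travel":[0,20,0],"turn":[0,0,0],"hand":1},
  {"travel":[0,10,0],"turn":[0,0,0],"hand":1},
])

```text
clock: 14.4
tcp_pos: [0.4386, -0.1057, 0.0836]
eef_rot: [0.0, 0.999, -0.052, 0.0]
ft_force: [-1.1, -0.4, -0.6]
grip_width: 0.0215
finger_force: 58.0
```

Run:
```python
from h import *
s,_=shot('scene','c6.png'); c=cv2.imread('pics/c6.png')[120:280,195:395]
cv2.imwrite('pics/m6.png',cv2.resize(c,(750,600),interpolation=2)); print(s['tcp_pos'])
```

```text
[ 0.43864818 -0.10568027  0.08355132]
```

View pics/m6.png

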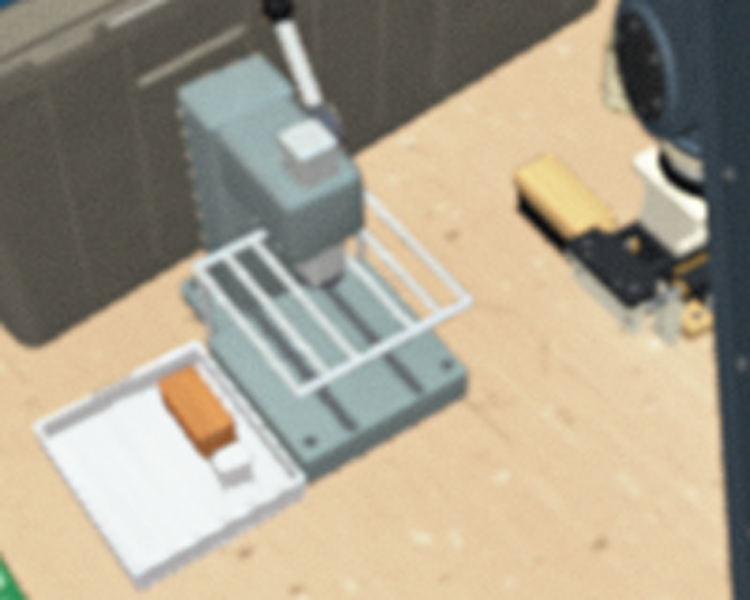

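Run:
```python
from h import *
o=np.array([.615,.0935]); c,s=np.cos(np.radians(5.5)),np.sin(np.radians(5.5))
def P(n,x,y,z):
    d=ray('c6.png',195+x/3.75,120+y/3.75,z)[:2]-o; print(n,z,'tray frame mm',np.round([c*d[0]-s*d[1], s*d[0]+c*d[1]-.149],3)*1000)
for z in(.031,.057):
  for p in((188,365),(160,382),(205,440),(233,430)): P('off',*p,z)
P('off frontbottom',208,455,.003);P('off frontbottom',208,455,.029)
for p in((212,460),(248,455)):P('bartop',*p,.029)
for p in((225,487),(252,478)):P('barbot',*p,.003)
print('tray corners');P('',300,485,.026);P('',142,580,.026);P('',38,428,.026);P('',198,345,.026)
```

```text
off 0.031 tray frame mm [ 53. -50.]
off 0.031 tray frame mm [ 51. -25.]
off 0.031 tray frame mm [-17. -26.]
off 0.031 tray frame mm [-21. -47.]
off 0.057 tray frame mm [ 33. -43.]
off 0.057 tray frame mm [ 31. -18.]
off 0.057 tray frame mm [-35. -19.]
off 0.057 tray frame mm [-39. -40.]
off frontbottom 0.003 tray frame mm [-11. -28.]
off frontbottom 0.029 tray frame mm [-29. -21.]
bartop 0.029 tray frame mm [-34. -22.]
bartop 0.029 tray frame mm [-46. -45.]
barbot 0.003 tray frame mm [-43. -24.]
barbot 0.003 tray frame mm [-48. -44.]
tray corners
 0.026 tray frame mm [-88. -64.]
 0.026 tray frame mm [-93.  67.]
 0.026 tray frame mm [69. 69.]
 0.026 tray frame mm [ 70. -67.]
```

The offcut lies flat on top of the bar, or next to it, well inside the tray; either way it is under the 34 mm limit. Next, set the brush down.

Call:
jog_arm([
  {"travel":[0,0,15],"turn":[0,0,0],"hand":1},
  {"travel":[0,0,15],"turn":[0,0,0],"hand":1},
  {"travel":[0,0,8],"turn":[0,0,0],"hand":1},
  {"travel":[0,0,4],"turn":[0,0,0],"hand":1},
  {"travel":[0,0,3],"turn":[0,0,0],"hand":1},
  {"travel":[0,0,0],"turn":[0,0,0],"hand":1},
  {"travel":[0,0,0],"turn":[0,0,0],"hand":1},
])

```text
clock: 15.15
tcp_pos: [0.4394, -0.1038, 0.0386]
eef_rot: [0.0, 0.999, -0.051, 0.0]
ft_force: [-0.2, 0.0, -0.9]
grip_width: 0.0213
finger_force: 58.0
```

Call:
jog_arm([
  {"travel":[0,0,0],"turn":[0,0,0],"hand":0.6},
  {"travel":[0,0,0],"turn":[0,0,0],"hand":0.3},
  {"travel":[0,0,0],"turn":[0,0,0],"hand":0.3},
  {"travel":[0,0,0],"turn":[0,0,0],"hand":0.3},
  {"travel":[0,0,0],"turn":[0,0,0],"hand":0.3},
  {"travel":[0,0,-20],"turn":[0,0,0],"hand":0.3},
  {"travel":[0,0,-40],"turn":[0,0,0],"hand":0.3},
  {"travel":[0,0,-40],"turn":[0,0,0],"hand":0.3},
  {"travel":[0,0,-40],"turn":[0,0,0],"hand":0.3},
  {"travel":[0,0,0],"turn":[0,0,0],"hand":0.3},
  {"travel":[0,0,0],"turn":[0,0,0],"hand":0.3},
])

```text
clock: 16.25
tcp_pos: [0.4393, -0.1038, 0.1786]
eef_rot: [0.0, 0.999, -0.051, 0.001]
ft_force: [-0.2, 0.5, -0.7]
grip_width: 0.0653
finger_force: 0.0
```

Run:
```python
from h import *
s=wshot('w7.png'); shot('scene','c7.png'); print(s['ft_force'],s['clock'])
im=np.hstack([cv2.resize(cv2.imread('pics/w7.png'),(480,300)),cv2.resize(cv2.imread('pics/c7.png')[120:300,195:387],(320,300))]); cv2.imwrite('pics/m7.png',im)
```

```text
[-0.23781489  0.5353055  -0.71533953] 16.25
```

View pics/m7.png

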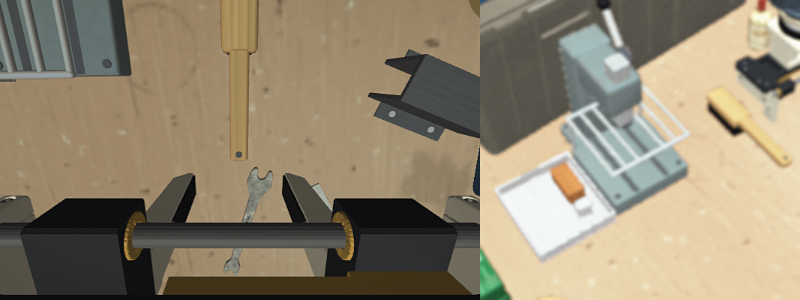

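The brush stands freely on the bench, clear of the press and dock. Both pieces are in the tray, and the robot touches nothing. Handing in.

```bash
python3 -c "
from plant import env
print(env.finish_job())"
```

```text
the job is handed in; nothing more can be done
None
```

The job is handed in, with no verdict returned: in the last pictures both scrap pieces are in the tray (the offcut probably resting on the bar), the brush stands on its bristles on the open bench to the right of the press, and the clock read 16.25 s of the 54 s allowed.

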